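Heft two parts cases and hold up the heavier

TASK

Two look-alike parts cases stand on the garage bench, one with a steel hub shut inside and the other with a lighter aluminium one. Lift the case on the robot's left well clear of the bench to feel its weight and set it gently back upright where it stood, then lift the one on the right the same way. Finish holding the heavier of the two by its handle, level and still, at least 10 cm clear of the bench (the program ends while holding it), with the lighter one standing upright where it was and the other things on the bench left alone.

Things in the scene. Friction and masses are not known exactly. Their poses are not given: they have to be found in the camera images.
- case_a_mid (a point): One of two look-alike lidded parts cases, black with grey lid and black handle, 144 mm long (x) by 94 wide (y), 58 high to the lid's top, upright (z up), one at y above 0 (robot's left), one at y below 0 (right). This point: its centre, 50 mm above the underside. Carry handle: a bar along x, 110 long, 16 wide (y), 14 high, its middle 43 mm straight above this point, 28 mm of free space between bar and lid.
- case_a: The same case as case_a_mid: origin at the centre of its underside, same axes. The handle has posts 14 mm thick, 48 mm either side of its middle; its top is 100 mm up. A hub sits snug in the middle inside: the case hangs level when held at the handle's middle. One case weighs 0.40 to 0.50 kg, the other 0.72 to 0.87 kg; either may be the heavier and it cannot be seen.
- case_b_mid (a point): One of two look-alike lidded parts cases, black with grey lid and black handle, 144 mm long (x) by 94 wide (y), 58 high to the lid's top, upright (z up), one at y above 0 (robot's left), one at y below 0 (right). This point: its centre, 50 mm above the underside. Carry handle: a bar along x, 110 long, 16 wide (y), 14 high, its middle 43 mm straight above this point, 28 mm of free space between bar and lid.
- case_b: The same case as case_b_mid: origin at the centre of its underside, same axes. The handle has posts 14 mm thick, 48 mm either side of its middle; its top is 100 mm up. A hub sits snug in the middle inside: the case hangs level when held at the handle's middle. One case weighs 0.40 to 0.50 kg, the other 0.72 to 0.87 kg; either may be the heavier and it cannot be seen.
- table: The plywood workbench; its top is at z = 0.
- jar_mid (a point): Bystander, leave alone: clear jar with a steel lid, 64 mm across, 85 mm high; its centre.
- wrench: Bystander, leave alone: steel wrench, 200 mm long, lying flat on the bench; x along it.
- hammer: Bystander, leave alone: hammer, 280 mm long, lying on the bench; x along it.
- tape_mid (a point): Bystander, leave alone: black tape measure, 68 x 34 x 62 mm, standing on the bench; its centre.
Mind the look-alikes: they are no part of the job. What is shaped like the case_b but yellow is not meant.

How it is judged:
On the way, in this order (a step that is already met when the one before it is completed fails the run):
1. the left-hand case is held in the fingers, clear of the bench by 2 cm or more (((world y of case_a_mid above 0 m and (height (world z) of case_a_mid above 0.07 m and contact force between case_a and the fingers above 0.5 N and contact force between case_a and table below 0.1 N) and (height (world z) of case_b_mid below 0.054 m and angle between case_b_mid's own z axis and vertical below 0.08 rad and distance of case_b_mid from where it was at the start of the episode below 0.05 m and linear speed of case_b below 0.02 m/s)) or (world y of case_b_mid above 0 m and (height (world z) of case_b_mid above 0.07 m and contact force between case_b and the fingers above 0.5 N and contact force between case_b and table below 0.1 N) and (height (world z) of case_a_mid below 0.054 m and angle between case_a_mid's own z axis and vertical below 0.08 rad and distance of case_a_mid from where it was at the start of the episode below 0.05 m and linear speed of case_a below 0.02 m/s)))), for 0.3 s.
2. the left-hand case stands upright on the bench again, within 5 cm of where it stood, let go (height (world z) of each of case_a_mid, case_b_mid below 0.054 m and angle between each of case_a_mid, case_b_mid's own z axis and vertical below 0.08 rad and distance of each of case_a_mid, case_b_mid from where it was at the start of the episode below 0.05 m and linear speed of each of case_a, case_b below 0.02 m/s and contact force between each of case_a, case_b and the fingers below 0.1 N), for 0.2 s.
3. the right-hand case is held in the fingers, clear of the bench by 2 cm or more, the left one standing (((world y of case_a_mid below 0 m and (height (world z) of case_a_mid above 0.07 m and contact force between case_a and the fingers above 0.5 N and contact force between case_a and table below 0.1 N) and (height (world z) of case_b_mid below 0.054 m and angle between case_b_mid's own z axis and vertical below 0.08 rad and distance of case_b_mid from where it was at the start of the episode below 0.05 m and linear speed of case_b below 0.02 m/s)) or (world y of case_b_mid below 0 m and (height (world z) of case_b_mid above 0.07 m and contact force between case_b and the fingers above 0.5 N and contact force between case_b and table below 0.1 N) and (height (world z) of case_a_mid below 0.054 m and angle between case_a_mid's own z axis and vertical below 0.08 rad and distance of case_a_mid from where it was at the start of the episode below 0.05 m and linear speed of case_a below 0.02 m/s)))), for 0.3 s.
At the end, for the whole second after the job is handed in: Heavier case in the fingers, underside 95 mm or more above the bench, within 0.14 rad of level, under 30 mm/s and 0.15 rad/s, touching neither bench nor other case; lighter one (pressing on the bench with under 6 N) upright within 0.08 rad, within 5 cm of its start, still, free of the fingers (((height (world z) of case_a_mid above 0.145 m and angle between case_a_mid's own z axis and vertical below 0.14 rad and linear speed of case_a below 0.03 m/s and angular speed of case_a below 0.15 rad/s and contact force between case_a and the fingers above 0.5 N and contact force between case_a and table below 0.1 N and contact force between case_a and case_b below 0.1 N and (height (world z) of case_b_mid below 0.054 m and angle between case_b_mid's own z axis and vertical below 0.08 rad and distance of case_b_mid from where it was at the start of the episode below 0.05 m and linear speed of case_b below 0.02 m/s) and contact force between case_b and the fingers below 0.1 N and contact force between case_b and table below 6 N) or (height (world z) of case_b_mid above 0.145 m and angle between case_b_mid's own z axis and vertical below 0.14 rad and linear speed of case_b below 0.03 m/s and angular speed of case_b below 0.15 rad/s and contact force between case_b and the fingers above 0.5 N and contact force between case_b and table below 0.1 N and contact force between case_b and case_a below 0.1 N and (height (world z) of case_a_mid below 0.054 m and angle between case_a_mid's own z axis and vertical below 0.08 rad and distance of case_a_mid from where it was at the start of the episode below 0.05 m and linear speed of case_a below 0.02 m/s) and contact force between case_a and the fingers below 0.1 N and contact force between case_a and table below 6 N))); the arm keeps its last pose, push and grip.
It fails at once if a bystander is moved by more than 3 cm (distance of any of jar_mid, wrench, hammer, tape_mid from where it was at the start of the episode above 0.03 m).
It fails at once if a case is tipped by more than 0.5 rad (angle between any of case_a_mid, case_b_mid's own z axis and vertical above 0.5 rad).
It fails at once if a case is dropped (falls freely from more than about 13 mm) ((linear speed of case_a above 0.5 m/s and contact force between case_a and the fingers below 0.05 N) or (linear speed of case_b above 0.5 m/s and contact force between case_b and the fingers below 0.05 N)).
It also fails if it takes over 72 s, if anything falls off the work surface, if the arm or the gripper's body presses on something with over 40 N, if the wrist force passes 120 N, or if a joint passes its speed limit or range.

ROBOT

A 7-joint arm with a two-finger parallel gripper is mounted at the origin on the work surface. World frame = base frame: x ahead of the robot, y to its left, z up, the work surface at z = 0. Lengths are in m, angles in rad, forces in N, time in s.
With the tool pointing down it reaches from about 0.425 to 0.925 m from the base axis. Payload 6.8 kg.
Tool frame: the origin (TCP) lies midway between the tips of the shut fingers; the grasp point (between the pads) lies 19 mm behind it; y points along the fingers, z is the direction in which the jaws open and shut, and the axes are right-handed (so a half turn about y gives the same grasp; the last joint's range is limited). The gripper opens to 85 mm and grips with 20 to 120 N. Pads are 22 mm wide; open, the fingers measure 114 mm over their backs; the gripper's body (76 mm by 85 mm) begins 54 mm behind the grasp point. The pads swing forward as they close: fully open they stand 13 mm farther back than shut.
Start: joints at [-1.35, 0.477, 0.022, 1.555, -0.011, 1.109, -0.083], TCP at [0.218, 0.639, 0.204] pointing down, gripper open.
Joint ranges: [-2.96, 2.96], [-0.34, 2.1], [-1.41, 1.46], [0.24, 2.44], [-1.37, 4.51], [0.17, 1.92], [-2.96, 2.96]. Speed limits (rad/s): [2.39, 2.39, 3.14, 3.14, 3.14, 3.14, 3.14].

INTERFACE

Orientations are given as a unit quaternion [w, x, y, z].
In Python, from station import bot gives the robot as it stands. The module is installed in compiled form; this text tells all that it offers.
- The arm moves only by the shell command python3 -m crank 'ROWS' [FORCE]. ROWS is JSON, a list of rows, each an object with "linear": the shift along the tool's x, y, z in m, a list of three; "dr": the turn, a rotation vector about the tool's x, y, z in degrees, a list of three; "hand": the gripper command: -1 is shut, 1 is fully open, values between are in proportion. A call has 1 to 10 rows; each row is the pose to reach, as a shift and turn from the pose commanded when the call began, along the tool's axes at that moment; what a row does not reach only later rows make up. A row lasts 1/12 s, in which the tool goes at most 41.7 mm and 7.16 degrees, less where a joint would pass 70% of its speed; a pose out of reach is approached as far as the arm can. A call with a gripper value outside its range is refused whole. The fingers move at their own pace and stop on an object; FORCE is the grip in N (left out, the last holds). Time passes only in rows, so rows that repeat a pose let the fingers close. It gives the time, the measured TCP pose, the force and the opening at its end, in the units of the state.
- bot.get_obs(): the state, without advancing time (a new reading comes with each control period).
- bot.read_camera(name): name is "side" or "top" or "wrist"; returns the picture (420x560x3 uint8, blue, green, red); there is no depth.
- bot.camera_params(name): a dict with "K" (3x3 intrinsics, pixels), "k1" (the pictures are not rectified: a ray, as slopes to the right and down, at radius r is drawn at 1 + k1 r^2 times it, then the intrinsics apply), "R" (3x3) and "t" (3): a world point X has camera coordinates R X + t; the wrist camera has in their place "hand_eye" (4x4, takes a point from camera to tool coordinates, whose origin is the TCP and whose axes are the tool frame's). Camera axes: x right, y down, z forward; pixel columns grow to the right and rows downward; lengths in m; the calibration is good to about 2 mm. A picture is of the moment at which its call begins: read the wrist's pose just before it. camera_params takes no time and is no camera call.
- bot.hand_in(): hands the job in, once; it reports no verdict.
Trained networks look in the newest picture that a camera, given by its name, has taken for a name from the list of things; names that differ only in an ending like _2 or _b are one class to them, and where a whole thing is asked for, a point or a joint stands for the part that bears it (a point fixed in the world has none). Each returns a list of dicts, best first, with "score" (0 to 1); they miss things now and then, are a little off and sometimes report something else, mostly with a low value. They report only what shows in the picture. A call takes as long as a camera call. They do not tell look-alikes from the thing itself.
- bot.search_frame(camera, target): "extent" ([left, top, right, bottom] in pixels, round what is visible of it).
- bot.cut_out(camera, target): "pixels" (420x560 bool, what is visible of it) and "extent" ([left, top, right, bottom] in pixels, round what is visible of it).
- bot.place_of(camera, target): "xy" ([column, row] in pixels: a listed point, or the origin of a listed thing).
The state is a dict: "t": time; "q": joint angles; "joint_vel": joint speeds; "joint_torque": joint torques, N m; "eef_pos": TCP position; "tool_rot": TCP orientation; "contact_force": force on the tool from outside, world axes, zero at the start; "torque": the same for the moment, N m; "gripper_width": opening from 0.0 (shut) to 1.0 (fully open).
Only numpy, scipy, OpenCV 4.12 (cv2) and the standard library are available. Lean on these libraries where they do the work, as an engineer would, in place of code of your own. Each camera call takes 0.05 s, during which the arm holds its last target. There are 200 camera calls.

## Working session

There is one attempt and no reset: what is moved stays moved. The work goes in short steps, Python scripts to look and compute and a shell command to move; the robot and the scene stay as the last step left them, time stands still between calls to the robot, and variables do not carry over. Pictures are saved under pics/ and viewed, about 8 in all and at most 12, crops included, and the job is handed in when it is done.

```bash
mkdir -p pics
cat > h.py <<'E'
import numpy as np,cv2
from station import bot
from scipy.spatial.transform import Rotation as Ro
def Rt(o): w=o['tool_rot']; return Ro.from_quat([w[1],w[2],w[3],w[0]])
def ray(cam,px,o=None):
    p=bot.camera_params(cam);K=np.array(p['K']);k=p['k1']
    d=np.array([(px[0]-K[0,2])/K[0,0],(px[1]-K[1,2])/K[1,1]]);u=d.copy()
    for _ in range(20): u=d/(1+k*(u@u))
    v=np.array([u[0],u[1],1.])
    if 'R' in p: R=np.array(p['R']);return -R.T@np.array(p['t']),R.T@v
    H=np.array(p['hand_eye']);r=Rt(o).as_matrix()
    return np.array(o['eef_pos'])+r@H[:3,3],r@(H[:3,:3]@v)
def atz(cam,px,z,o=None):
    c,d=ray(cam,px,o);return c+d*(z-c[2])/d[2]
E
python3 - <<'E'
from h import *
o=bot.get_obs();print(o)
print(Rt(o).as_matrix().round(3))
for c in ['top','side']:
    im=bot.read_camera(c);cv2.imwrite(f'pics/{c}0.png',im)
    for n in ['case_a_mid','jar_mid','tape_mid','hammer','wrench']:
        for d in bot.place_of(c,n): print(c,n,np.round(d['xy'],1),round(d['score'],2),atz(c,d['xy'],.05 if 'case' in n else .03).round(3))
E
```

```text
{'t': 0.0, 'q': array([-1.35011958,  0.47783706,  0.02234693,  1.55645709, -0.01149403,
        1.10928332, -0.08308489]), 'joint_vel': array([-0.00082445,  0.00119839,  0.00138394, -0.00045236,  0.00086877,
       -0.00029808,  0.00148603]), 'joint_torque': array([ 2.82457449e-04, -5.96456838e+01,  1.60749838e+00, -2.81199753e+01,
        1.23120222e-02,  9.32687894e-03, -1.47738871e-05]), 'eef_pos': array([0.21776431, 0.63822967, 0.20329874]), 'tool_rot': array([-0.6969216 ,  0.69822964, -0.11576125,  0.1156503 ]), 'contact_force': array([ 0.06253155, -0.60632674, -0.8167418 ]), 'torque': array([ 0.0194211 ,  0.00558526, -0.0028845 ]), 'gripper_width': 1.0024151355821422}
[[ 0.946 -0.     0.323]
 [-0.323 -0.002  0.946]
 [ 0.    -1.    -0.002]]
top case_a_mid [200.1 204. ] 0.77 [0.568 0.219 0.05 ]
top jar_mid [132.6 200.6] 0.8 [0.587 0.433 0.03 ]
top tape_mid [205.  147.2] 0.81 [0.747 0.209 0.03 ]
top hammer [424.2 214.4] 0.58 [ 0.522 -0.454  0.03 ]
top wrench [300.4 144.8] 0.94 [ 0.747 -0.085  0.03 ]
top wrench [330.5 213. ] 0.34 [ 0.534 -0.168  0.03 ]
side case_a_mid [251.3 291.5] 0.89 [0.57  0.232 0.05 ]
side jar_mid [222.3 388.4] 0.94 [0.588 0.426 0.03 ]
side tape_mid [173.9 282.3] 0.63 [0.742 0.21  0.03 ]
side tape_mid [203.5 206.8] 0.56 [ 0.749 -0.059  0.03 ]
side hammer [295.9 146.5] 0.98 [ 0.526 -0.429  0.03 ]
side wrench [202.4 205.3] 0.59 [ 0.754 -0.065  0.03 ]
```

View pics/top0.png

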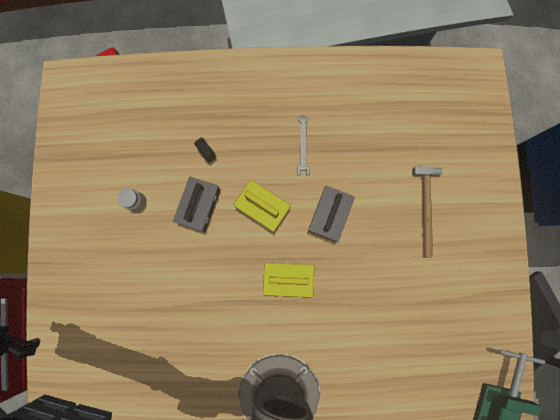

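View pics/side0.png

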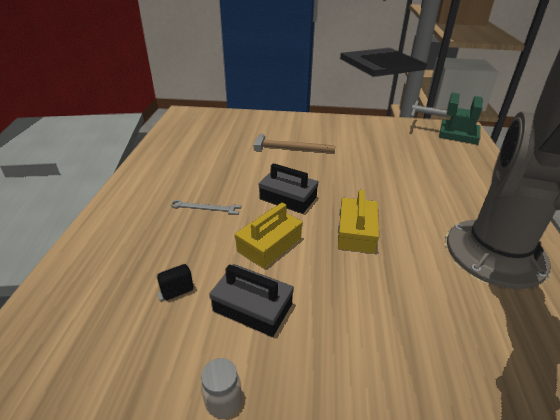

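Top view: black/grey cases at (197,204), robot's left, and (331,213), robot's right. The yellow ones at (262,207) and (289,281) don't fit the black-with-grey description. I'll enlarge to confirm and measure the handles.

Run:
```python
from h import *
im=cv2.imread('pics/top0.png')
cv2.imwrite('pics/crop.png',cv2.resize(im[165:255,160:370],None,fx=3.8,fy=3.8,interpolation=cv2.INTER_CUBIC))
for (x0,y0,x1,y1) in [(182,180,212,228),(317,188,347,238)]:
    g=im[y0:y1,x0:x1].max(2); m=(g<45).astype(np.uint8)
    n,l,s,c=cv2.connectedComponentsWithStats(m)
    for i in range(1,n):
        if s[i,4]>60:
            ys,xs=np.where(l==i);(cx,cy),wh,a=cv2.minAreaRect(np.c_[xs,ys].astype(np.float32))
            b=cv2.boxPoints(((cx,cy),wh,a))+[x0,y0]
            W=np.array([atz('top',p,.1)[:2] for p in b]);e=W[1]-W[0],W[2]-W[1]
            e=max(e,key=np.linalg.norm)
            print(s[i],W.mean(0).round(3),np.round(wh,1),np.linalg.norm(e).round(3),np.degrees(np.arctan(e[1]/e[0])).round(1))
for c in ['case_a_mid','case_b_mid']:
  for cam in ['top','side']:
    for d in bot.cut_out(cam,c):
        (cx,cy),wh,a=cv2.minAreaRect(np.argwhere(d['pixels'])[:,::-1].astype(np.float32))
        W=np.array([atz(cam,p,.05)[:2] for p in cv2.boxPoints(((cx,cy),wh,a))]);e=max((W[1]-W[0],W[2]-W[1]),key=np.linalg.norm)
        print(cam,c,round(d['score'],2),np.round([cx,cy]),W.mean(0).round(3),np.degrees(np.arctan(e[1]/e[0])).round(1))
```

```text
top case_a_mid 0.58 [197. 204.] [0.568 0.229] -19.0
side case_a_mid 0.66 [250. 298.] [0.572 0.244] -21.4
top case_b_mid 0.86 [262. 205.] [0.559 0.037] 56.1
top case_b_mid 0.84 [288. 280.] [ 0.341 -0.036] 88.6
top case_b_mid 0.61 [331. 214.] [ 0.528 -0.168] -23.1
side case_b_mid 0.97 [288. 188.] [ 0.531 -0.156] 87.5
side case_b_mid 0.83 [358. 221.] [ 0.343 -0.033] 84.4
side case_b_mid 0.63 [268. 236.] [0.557 0.05 ] 60.2
side case_b_mid 0.63 [250. 298.] [0.572 0.244] -23.1
```

View pics/crop.png

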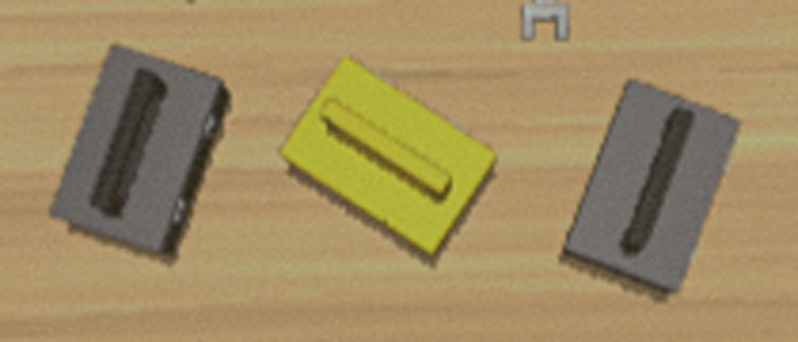

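The crop confirms it: grey-lid, black-handled cases outer left and outer right, a yellow decoy between them. The tool yaw already roughly matches, so I'm moving above the left case.

```bash
python3 -m crank '[{"linear":[0.03,0,-0.018],"dr":[0,0,0],"hand":1},{"linear":[0.06,0,-0.036],"dr":[0,0,0],"hand":1},{"linear":[0.09,0,-0.054],"dr":[0,0,0],"hand":1},{"linear":[0.12,0,-0.072],"dr":[0,0,0],"hand":1},{"linear":[0.15,0,-0.09],"dr":[0,0,0],"hand":1},{"linear":[0.18,0,-0.108],"dr":[0,0,0],"hand":1},{"linear":[0.21,0,-0.126],"dr":[0,0,0],"hand":1},{"linear":[0.24,0,-0.144],"dr":[0,0,0],"hand":1}]'
python3 -m crank '[{"linear":[0.03,0,-0.018],"dr":[0,0,0],"hand":1},{"linear":[0.06,0,-0.036],"dr":[0,0,0],"hand":1},{"linear":[0.09,0,-0.054],"dr":[0,0,0],"hand":1},{"linear":[0.12,0,-0.072],"dr":[0,0,0],"hand":1},{"linear":[0.15,0,-0.09],"dr":[0,0,0],"hand":1},{"linear":[0.18,0,-0.108],"dr":[0,0,0],"hand":1},{"linear":[0.21,0,-0.126],"dr":[0,0,0],"hand":1},{"linear":[0.226,0,-0.133],"dr":[0,0,0],"hand":1},{"linear":[0.226,0,-0.133],"dr":[0,0,0],"hand":1},{"linear":[0.226,0,-0.133],"dr":[0,0,0],"hand":1}]'
python3 - <<'E'
from h import *
o=bot.get_obs();print(o['eef_pos'],Rt(o).as_matrix().round(3))
im=bot.read_camera('wrist');cv2.imwrite('pics/w1.png',im)
for d in bot.place_of('wrist','case_a_mid'): print(d['score'],d['xy'],atz('wrist',d['xy'],.05,o))
for p in [(192.6,202.4),(333.2,212.6)]: print(atz('top',p,.1))
E
```

```text
t: 1.47
eef_pos: [0.3996, 0.4237, 0.2046]
tool_rot: [0.698, -0.697, 0.116, -0.116]
contact_force: [0.4, 0.5, -0.0]
gripper_width: 0.998
t: 2.3
eef_pos: [0.5702, 0.2252, 0.2043]
tool_rot: [-0.697, 0.697, -0.117, 0.117]
contact_force: [-1.9, 0.9, -0.1]
gripper_width: 0.998
[0.57015009 0.2251697  0.20428712] [[ 0.946  0.     0.325]
 [-0.325 -0.     0.946]
 [ 0.    -1.     0.   ]]
0.73 [290.5, 182.0] [0.57133913 0.2366348  0.05      ]
[0.56493968 0.22992934 0.1       ]
[ 0.52598757 -0.16670456  0.1       ]
```

View pics/w1.png

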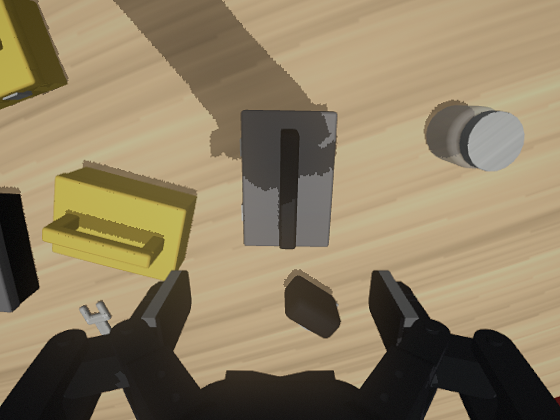

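The wrist view shows the left case's handle from (289,129) to (288,248). The tape measure is at (312,305), beyond the case.

Run:
```python
from h import *
o=bot.get_obs();r=Rt(o).as_matrix()
a=atz('wrist',(289.5,128.5),.1,o);b=atz('wrist',(287.5,248.5),.1,o);m=(a+b)/2
print(a,b,np.linalg.norm(a-b),m, np.degrees(np.arctan((b-a)[1]/(b-a)[0])))
print('tool delta',r.T@(np.array([m[0],m[1],.075])-o['eef_pos']))
```

```text
[0.5129884  0.25517629 0.1       ] [0.6183774  0.21855111 0.1       ] 0.11157170654100725 [0.5656829 0.2368637 0.1      ] -19.16355512454608
tool delta [-0.00571487  0.12918675  0.0077841 ]
```

```bash
python3 -m crank '[{"linear":[-0.003,0.02,0.004],"dr":[0,0,0],"hand":1},{"linear":[-0.006,0.045,0.008],"dr":[0,0,0],"hand":1},{"linear":[-0.006,0.07,0.008],"dr":[0,0,0],"hand":1},{"linear":[-0.006,0.09,0.008],"dr":[0,0,0],"hand":1},{"linear":[-0.006,0.11,0.008],"dr":[0,0,0],"hand":1},{"linear":[-0.006,0.122,0.008],"dr":[0,0,0],"hand":1},{"linear":[-0.006,0.131,0.008],"dr":[0,0,0],"hand":1},{"linear":[-0.006,0.131,0.008],"dr":[0,0,0],"hand":1}]' 60
python3 -m crank '[{"linear":[0,0,0],"dr":[0,0,0],"hand":-1},{"linear":[0,0,0],"dr":[0,0,0],"hand":-1},{"linear":[0,0,0],"dr":[0,0,0],"hand":-1},{"linear":[0,0,0],"dr":[0,0,0],"hand":-1},{"linear":[0,0,0],"dr":[0,0,0],"hand":-1},{"linear":[0,0,0],"dr":[0,0,0],"hand":-1},{"linear":[0,0,0],"dr":[0,0,0],"hand":-1},{"linear":[0,0,0],"dr":[0,0,0],"hand":-1},{"linear":[0,0,0],"dr":[0,0,0],"hand":-1},{"linear":[0,0,0],"dr":[0,0,0],"hand":-1}]' 60
```

```text
t: 3.07
eef_pos: [0.5649, 0.2363, 0.0717]
tool_rot: [-0.697, 0.698, -0.116, 0.114]
contact_force: [-0.4, 0.6, 0.4]
gripper_width: 1.002
t: 3.9
eef_pos: [0.5664, 0.2357, 0.0733]
tool_rot: [-0.698, 0.698, -0.116, 0.116]
contact_force: [1.1, -0.1, -0.0]
gripper_width: 0.005
```

Fully shut (0.005), so the bar isn't between the pads. Looking.

Run:
```python
from h import *
a=bot.read_camera('wrist');b=bot.read_camera('side')
cv2.imwrite('pics/c2.png',np.hstack([cv2.resize(a,(400,300)),cv2.resize(b[180:400,120:413],(400,300))]))
```

```text
(no output)
```

View pics/c2.png

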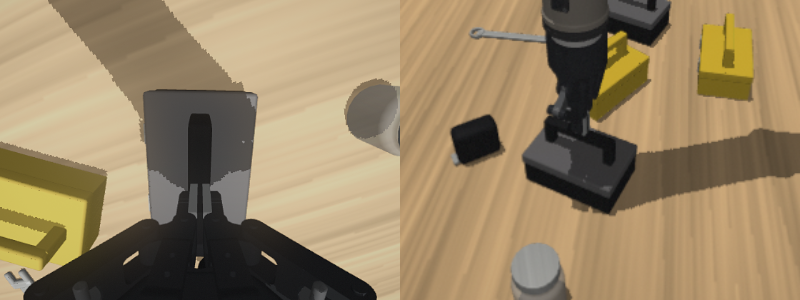

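Run:
```python
from h import *
a=bot.read_camera('wrist');b=bot.read_camera('side');print(bot.get_obs()['gripper_width'])
cv2.imwrite('pics/c3.png',np.hstack([cv2.resize(cv2.convertScaleAbs(a[230:410,190:370],alpha=2),(400,400)),cv2.resize(cv2.convertScaleAbs(b[220:330,200:310],alpha=2),(400,400),interpolation=cv2.INTER_CUBIC)]))
```

```text
0.0028049339724325146
```

View pics/c3.png

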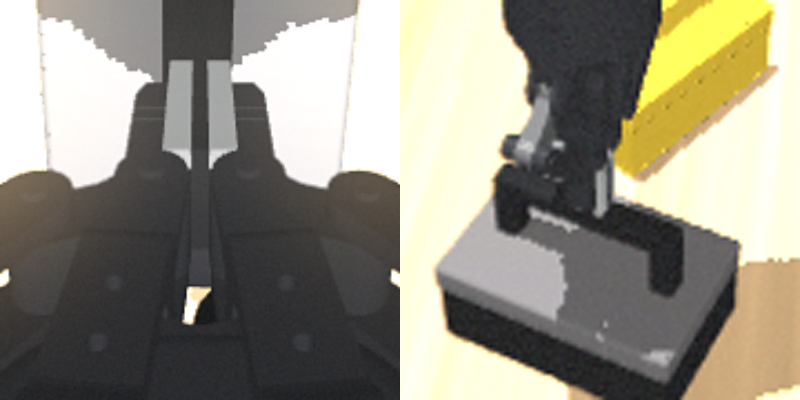

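Run:
```python
from h import *
o=bot.get_obs();r=Rt(o).as_matrix();T=np.array(o['eef_pos'])
def proj(cam,X):
    p=bot.camera_params(cam);K=np.array(p['K'])
    if 'R' in p: c=np.array(p['R'])@X+p['t']
    else:
        c=np.linalg.inv(np.array(p['hand_eye']))@np.r_[r.T@(X-T),1]
    u=c[:2]/c[2];u=u*(1+p['k1']*(u@u));return K[:2,:2]@u+K[:2,2]
def w(u):return ((u-[190,230])*400/180).round()
def s(u):return ((u-[200,220])*400/110+[400,0]).round()
f=lambda *v:T+r@np.array(v)
for n,v in {'tcp':(0,0,0),'grasp':(0,-.019,0),'padR':(0.011,-.0,.008),'padL':(0,-.0,-.008),'back-x tip':(-.011,0,0),'-x tip +8':(-.011,0,.008),'-x grasp +8':(-.011,-.019,.008)}.items():
    X=f(*v);print(n,X.round(3),'wrist crop',w(proj('wrist',X)),'side crop',s(proj('side',X)))
# handle features
e=np.array([np.cos(np.radians(-19.1)),np.sin(np.radians(-19.1)),0]);m=np.array([.5657,.2369,0])
for k in (-.055,.055): print('bar end',s(proj('side',m+k*e+[0,0,.1])),w(proj('wrist',m+k*e+[0,0,.1])))
print(o['contact_force'],o['torque'],o['gripper_width'],bot.camera_params('wrist')['hand_eye'])
```

```text
tcp [0.566 0.236 0.073] wrist crop [199.  43.] side crop [591. 238.]
grasp [0.566 0.236 0.092] wrist crop [199.  78.] side crop [590. 214.]
padR [0.579 0.24  0.073] wrist crop [229.  80.] side crop [566. 241.]
padL [0.564 0.228 0.073] wrist crop [169.  43.] side crop [598. 228.]
back-x tip [0.556 0.239 0.073] wrist crop [199.   5.] side crop [609. 244.]
-x tip +8 [0.559 0.247 0.073] wrist crop [230.   5.] side crop [602. 255.]
-x grasp +8 [0.559 0.247 0.092] wrist crop [233.  37.] side crop [601. 231.]
bar end [684. 240.] [ 205. -146.]
bar end [501. 173.] [201. 277.]
[-0.13083029 -0.02508607  0.41869217] [-0.01143737 -0.03283413 -0.01204787] 0.0028049339724325146 [[-1.54366605e-05  9.46626495e-01  3.22332559e-01 -8.33131093e-02]
 [ 1.47830901e-03 -3.22332185e-01  9.46625468e-01 -1.69880506e-01]
 [ 9.99998907e-01  4.91119863e-04 -1.39443075e-03  2.18752338e-04]
 [ 0.00000000e+00  0.00000000e+00  0.00000000e+00  1.00000000e+00]]
```

```bash
python3 - <<'E'
from h import *
p=bot.camera_params('wrist');K=np.array(p['K']);H=np.linalg.inv(np.array(p['hand_eye']))
for y in (0,-.013,-.03,-.045,-.06):
  for x in (-.011,.011):
    c=H@np.array([x,y,.0425,1]);u=c[:2]/c[2];u=u*(1+p['k1']*(u@u));print(x,y,(K[:2,:2]@u+K[:2,2]).round())
E
python3 -m crank '[{"linear":[0,0,0],"dr":[0,0,0],"hand":-0.6},{"linear":[0,0,0],"dr":[0,0,0],"hand":-0.6},{"linear":[0,0,0],"dr":[0,0,0],"hand":-0.6},{"linear":[0,0,0],"dr":[0,0,0],"hand":-0.6}]' 60
```

```text
-0.011 0 [353. 232.]
0.011 0 [350. 266.]
-0.011 -0.013 [358. 242.]
0.011 -0.013 [354. 277.]
-0.011 -0.03 [366. 256.]
0.011 -0.03 [362. 294.]
-0.011 -0.045 [374. 272.]
0.011 -0.045 [369. 312.]
-0.011 -0.06 [384. 290.]
0.011 -0.06 [378. 334.]
t: 4.43
eef_pos: [0.5665, 0.2358, 0.0733]
tool_rot: [0.698, -0.698, 0.116, -0.116]
contact_force: [-0.3, 1.2, 0.8]
gripper_width: 0.201
```

The pads appear about 32 mm short of the reported TCP, both open (w1) and shut, so they closed above the bar. That explains the empty grasp with no contact force. I'll reopen, go 30 mm lower while watching the force, and grip.

```bash
python3 -m crank '[{"linear":[0,-0.004,0],"dr":[0,0,0],"hand":1},{"linear":[0,-0.004,0],"dr":[0,0,0],"hand":1},{"linear":[0,-0.004,0],"dr":[0,0,0],"hand":1},{"linear":[0,-0.004,0],"dr":[0,0,0],"hand":1},{"linear":[0,-0.004,0],"dr":[0,0,0],"hand":1},{"linear":[0,-0.004,0],"dr":[0,0,0],"hand":1},{"linear":[0,0.005,0],"dr":[0,0,0],"hand":1},{"linear":[0,0.014,0],"dr":[0,0,0],"hand":1},{"linear":[0,0.022,0],"dr":[0,0,0],"hand":1},{"linear":[0,0.03,0],"dr":[0,0,0],"hand":1}]' 60
python3 -m crank '[{"linear":[0,0,0],"dr":[0,0,0],"hand":-1},{"linear":[0,0,0],"dr":[0,0,0],"hand":-1},{"linear":[0,0,0],"dr":[0,0,0],"hand":-1},{"linear":[0,0,0],"dr":[0,0,0],"hand":-1},{"linear":[0,0,0],"dr":[0,0,0],"hand":-1},{"linear":[0,0,0],"dr":[0,0,0],"hand":-1},{"linear":[0,0,0],"dr":[0,0,0],"hand":-1},{"linear":[0,0,0],"dr":[0,0,0],"hand":-1},{"linear":[0,0,0],"dr":[0,0,0],"hand":-1}]' 60
```

```text
t: 5.27
eef_pos: [0.5659, 0.2355, 0.0418]
tool_rot: [-0.697, 0.698, -0.116, 0.115]
contact_force: [-0.5, 0.4, -0.8]
gripper_width: 1.002
t: 6.02
eef_pos: [0.5667, 0.2356, 0.0436]
tool_rot: [0.698, -0.698, 0.116, -0.116]
contact_force: [-1.0, -1.9, 2.2]
gripper_width: 0.177
```

Gripped the bar (0.177, about 15 mm). Lifting 60 mm and weighing.

```bash
python3 -m crank '[{"linear":[0,-0.004,0],"dr":[0,0,0],"hand":-1},{"linear":[0,-0.01,0],"dr":[0,0,0],"hand":-1},{"linear":[0,-0.02,0],"dr":[0,0,0],"hand":-1},{"linear":[0,-0.03,0],"dr":[0,0,0],"hand":-1},{"linear":[0,-0.04,0],"dr":[0,0,0],"hand":-1},{"linear":[0,-0.05,0],"dr":[0,0,0],"hand":-1},{"linear":[0,-0.057,0],"dr":[0,0,0],"hand":-1},{"linear":[0,-0.06,0],"dr":[0,0,0],"hand":-1},{"linear":[0,-0.06,0],"dr":[0,0,0],"hand":-1},{"linear":[0,-0.06,0],"dr":[0,0,0],"hand":-1}]' 60
cat > weigh.py <<'E'
from h import *
F=[];M=[]
for i in range(10):
    if i%10==0: cv2.imwrite(f"pics/lift{bot.get_obs()['t']:.0f}.png",bot.read_camera('side'))
    else: bot.read_camera('side')
    o=bot.get_obs();F.append(o['contact_force']);M.append(o['torque'])
print(o['t'],np.mean(F,0),np.std(F,0),np.mean(M,0),o['gripper_width'],o['eef_pos'],o['joint_torque'].round(2))
E
python3 weigh.py
```

```text
t: 6.85
eef_pos: [0.5663, 0.2357, 0.1033]
tool_rot: [0.698, -0.698, 0.116, -0.116]
contact_force: [0.1, -1.4, -4.8]
gripper_width: 0.175
7.35 [ 0.18282213  0.16047785 -4.44360221] [0.52686216 0.46595141 0.44874466] [0.01885453 0.00364421 0.01183883] 0.17091808053014954 [0.56642663 0.23569215 0.10316895] [-0.000e+00 -5.762e+01  4.060e+00 -2.514e+01  2.000e-02 -1.000e-02
  0.000e+00]
```

4.44 N, about 0.45 kg: this is the lighter case. Setting it back gently and releasing.

```bash
python3 -m crank '[{"linear":[0,0.01,0],"dr":[0,0,0],"hand":-1},{"linear":[0,0.02,0],"dr":[0,0,0],"hand":-1},{"linear":[0,0.03,0],"dr":[0,0,0],"hand":-1},{"linear":[0,0.04,0],"dr":[0,0,0],"hand":-1},{"linear":[0,0.048,0],"dr":[0,0,0],"hand":-1},{"linear":[0,0.053,0],"dr":[0,0,0],"hand":-1},{"linear":[0,0.057,0],"dr":[0,0,0],"hand":-1},{"linear":[0,0.06,0],"dr":[0,0,0],"hand":-1},{"linear":[0,0.06,0],"dr":[0,0,0],"hand":-1},{"linear":[0,0.06,0],"dr":[0,0,0],"hand":-1}]' 60
```

```text
t: 8.18
eef_pos: [0.5668, 0.2358, 0.0438]
tool_rot: [0.698, -0.697, 0.116, -0.116]
contact_force: [-1.0, -0.9, -1.7]
gripper_width: 0.176
```

```bash
python3 -m crank '[{"linear":[0,0.001,0],"dr":[0,0,0],"hand":-1},{"linear":[0,0.001,0],"dr":[0,0,0],"hand":-0.5},{"linear":[0,0.001,0],"dr":[0,0,0],"hand":0},{"linear":[0,0.001,0],"dr":[0,0,0],"hand":1},{"linear":[0,0.001,0],"dr":[0,0,0],"hand":1},{"linear":[0,0.001,0],"dr":[0,0,0],"hand":1},{"linear":[0,0.001,0],"dr":[0,0,0],"hand":1},{"linear":[0,0.001,0],"dr":[0,0,0],"hand":1},{"linear":[0,0.001,0],"dr":[0,0,0],"hand":1},{"linear":[0,0.001,0],"dr":[0,0,0],"hand":1}]' 60
python3 -m crank '[{"linear":[0,-0.02,0],"dr":[0,0,0],"hand":1},{"linear":[0,-0.04,0],"dr":[0,0,0],"hand":1},{"linear":[0,-0.06,0],"dr":[0,0,0],"hand":1},{"linear":[0,-0.085,0],"dr":[0,0,0],"hand":1},{"linear":[0,-0.11,0],"dr":[0,0,0],"hand":1},{"linear":[0,-0.135,0],"dr":[0,0,0],"hand":1},{"linear":[0,-0.155,0],"dr":[0,0,0],"hand":1},{"linear":[0,-0.16,0],"dr":[0,0,0],"hand":1},{"linear":[0,-0.16,0],"dr":[0,0,0],"hand":1}]'
python3 - <<'E'
from h import *
o=bot.get_obs();r=Rt(o).as_matrix();print(o['t'],o['eef_pos'],o['contact_force'])
im=bot.read_camera('wrist');a=bot.read_camera('side');cv2.imwrite('pics/after1.png',np.hstack([cv2.resize(im,(400,300)),cv2.resize(a,(400,300))]))
print('delta to right case',r.T@(np.array([.526,-.165,.204])-o['eef_pos']))
E
```

```text
t: 9.02
eef_pos: [0.5665, 0.2357, 0.0423]
tool_rot: [0.698, -0.698, 0.116, -0.116]
contact_force: [0.2, 0.3, -0.6]
gripper_width: 1.002
t: 9.77
eef_pos: [0.5674, 0.2362, 0.204]
tool_rot: [0.698, -0.697, 0.115, -0.117]
contact_force: [0.9, 0.3, 0.5]
gripper_width: 1.001
9.7667 [0.56741645 0.23615112 0.20395816] [0.90385421 0.34278522 0.47305029]
delta to right case [ 0.09037545 -0.00087326 -0.39302552]
```

View pics/after1.png

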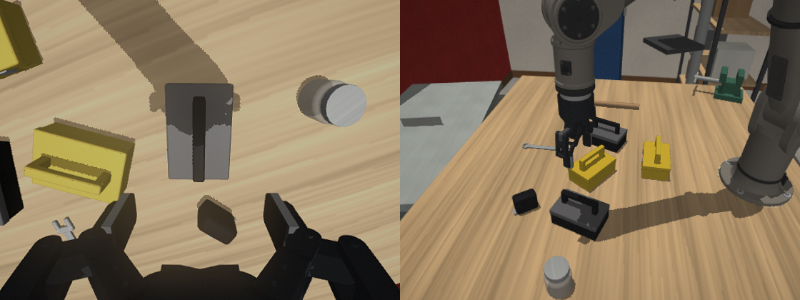

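The left case is upright where it stood and the bystanders are untouched. Moving above the right case.

```bash
python3 -m crank '[{"linear":[0.007,0,-0.03],"dr":[0,0,0],"hand":1},{"linear":[0.014,0,-0.06],"dr":[0,0,0],"hand":1},{"linear":[0.021,0,-0.09],"dr":[0,0,0],"hand":1},{"linear":[0.028,0,-0.12],"dr":[0,0,0],"hand":1},{"linear":[0.035,0,-0.15],"dr":[0,0,0],"hand":1},{"linear":[0.042,0,-0.18],"dr":[0,0,0],"hand":1},{"linear":[0.049,0,-0.21],"dr":[0,0,0],"hand":1}]'
python3 -m crank '[{"linear":[0.007,0,-0.03],"dr":[0,0,0],"hand":1},{"linear":[0.014,0,-0.06],"dr":[0,0,0],"hand":1},{"linear":[0.021,0,-0.09],"dr":[0,0,0],"hand":1},{"linear":[0.028,0,-0.12],"dr":[0,0,0],"hand":1},{"linear":[0.035,0,-0.15],"dr":[0,0,0],"hand":1},{"linear":[0.041,0,-0.18],"dr":[0,0,0],"hand":1},{"linear":[0.041,0,-0.183],"dr":[0,0,0],"hand":1},{"linear":[0.041,0,-0.183],"dr":[0,0,0],"hand":1},{"linear":[0.041,0,-0.183],"dr":[0,0,0],"hand":1}]'
python3 - <<'E'
from h import *
o=bot.get_obs();print(o['eef_pos'],Rt(o).as_matrix().round(3))
im=bot.read_camera('wrist');cv2.imwrite('pics/w2.png',im)
for d in bot.place_of('wrist','case_a_mid'): print(d['score'],d['xy'],atz('wrist',d['xy'],.05,o))
E
```

```text
t: 10.45
eef_pos: [0.5435, 0.0196, 0.2005]
tool_rot: [-0.697, 0.698, -0.117, 0.115]
contact_force: [0.4, 0.0, 0.6]
gripper_width: 1.003
t: 11.2
eef_pos: [0.5241, -0.1645, 0.201]
tool_rot: [0.698, -0.697, 0.117, -0.115]
contact_force: [0.6, 0.4, -0.5]
gripper_width: 1.0
[ 0.52408183 -0.16449162  0.20096173] [[ 0.946 -0.002  0.323]
 [-0.323  0.001  0.946]
 [-0.002 -1.    -0.   ]]
0.72 [280.5, 181.7] [ 0.52040596 -0.16248172  0.05      ]
```

View pics/w2.png

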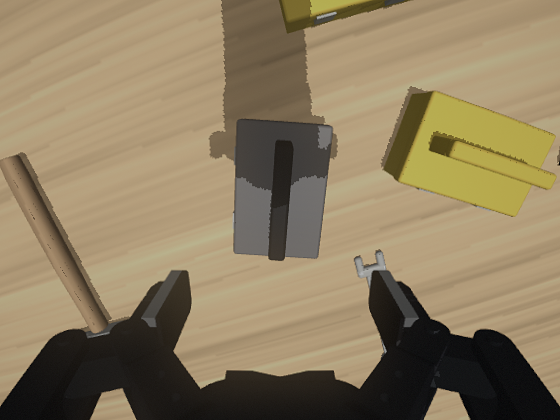

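Right case's handle runs from (284,141) to (277,260). The yellow decoy on the right is clear of the jaws and the wrench lies beyond at (370,265).

Run:
```python
from h import *
o=bot.get_obs();r=Rt(o).as_matrix()
a=atz('wrist',(284,140.5),.1,o);b=atz('wrist',(277.5,260.5),.1,o);m=(a+b)/2
print(a,b,np.linalg.norm(a-b),m, np.degrees(np.arctan((b-a)[1]/(b-a)[0])),np.degrees(np.arctan2(r[1,0],r[0,0])))
print('tool delta',r.T@(np.array([m[0],m[1],.043])-o['eef_pos']))
```

```text
[ 0.47668545 -0.14329184  0.1       ] [ 0.58209267 -0.18500158  0.1       ] 0.1133595383547424 [ 0.52938906 -0.16414671  0.1       ] -21.588750319110755 -18.695262469579212
tool delta [0.00489067 0.15842977 0.00068433]
```

```bash
python3 -m crank '[{"linear":[0.003,0.02,0.001],"dr":[0,1.5,0],"hand":1},{"linear":[0.005,0.045,0.001],"dr":[0,2.9,0],"hand":1},{"linear":[0.005,0.07,0.001],"dr":[0,2.9,0],"hand":1},{"linear":[0.005,0.09,0.001],"dr":[0,2.9,0],"hand":1},{"linear":[0.005,0.11,0.001],"dr":[0,2.9,0],"hand":1},{"linear":[0.005,0.125,0.001],"dr":[0,2.9,0],"hand":1},{"linear":[0.005,0.14,0.001],"dr":[0,2.9,0],"hand":1},{"linear":[0.005,0.152,0.001],"dr":[0,2.9,0],"hand":1},{"linear":[0.005,0.158,0.001],"dr":[0,2.9,0],"hand":1},{"linear":[0.005,0.158,0.001],"dr":[0,2.9,0],"hand":1}]' 60
python3 -m crank '[{"linear":[0,0,0],"dr":[0,0,0],"hand":-1},{"linear":[0,0,0],"dr":[0,0,0],"hand":-1},{"linear":[0,0,0],"dr":[0,0,0],"hand":-1},{"linear":[0,0,0],"dr":[0,0,0],"hand":-1},{"linear":[0,0,0],"dr":[0,0,0],"hand":-1},{"linear":[0,0,0],"dr":[0,0,0],"hand":-1},{"linear":[0,0,0],"dr":[0,0,0],"hand":-1},{"linear":[0,0,0],"dr":[0,0,0],"hand":-1},{"linear":[0,0,0],"dr":[0,0,0],"hand":-1}]' 90
```

```text
t: 12.13
eef_pos: [0.5291, -0.1648, 0.043]
tool_rot: [0.695, -0.694, 0.134, -0.132]
contact_force: [-0.5, 0.1, 0.0]
gripper_width: 0.999
t: 12.88
eef_pos: [0.5301, -0.1662, 0.0449]
tool_rot: [0.694, -0.694, 0.133, -0.134]
contact_force: [-2.1, -1.0, 6.0]
gripper_width: 0.171
```

```bash
python3 -m crank '[{"linear":[0,-0.004,0],"dr":[0,0,0],"hand":-1},{"linear":[0,-0.01,0],"dr":[0,0,0],"hand":-1},{"linear":[0,-0.02,0],"dr":[0,0,0],"hand":-1},{"linear":[0,-0.03,0],"dr":[0,0,0],"hand":-1},{"linear":[0,-0.04,0],"dr":[0,0,0],"hand":-1},{"linear":[0,-0.05,0],"dr":[0,0,0],"hand":-1},{"linear":[0,-0.057,0],"dr":[0,0,0],"hand":-1},{"linear":[0,-0.06,0],"dr":[0,0,0],"hand":-1},{"linear":[0,-0.06,0],"dr":[0,0,0],"hand":-1},{"linear":[0,-0.06,0],"dr":[0,0,0],"hand":-1}]' 90
python3 weigh.py
```

```text
t: 13.72
eef_pos: [0.5296, -0.1658, 0.1043]
tool_rot: [0.694, -0.694, 0.133, -0.133]
contact_force: [-0.0, 0.5, -8.2]
gripper_width: 0.17
14.2167 [-0.13676995 -0.04572673 -7.53957604] [0.35561676 0.31773173 0.49346513] [-0.00251769 -0.01845522  0.00026022] 0.1690830745183003 [ 0.52970991 -0.16596718  0.10414791] [-0.000e+00 -5.112e+01  5.590e+00 -2.470e+01  1.000e-02 -0.000e+00
  0.000e+00]
```

7.54 N, about 0.77 kg: the right case is the heavier one. Keeping it and raising a further 70 mm, to about 130 mm clear.

```bash
python3 -m crank '[{"linear":[0,-0.01,0],"dr":[0,0,0],"hand":-1},{"linear":[0,-0.02,0],"dr":[0,0,0],"hand":-1},{"linear":[0,-0.03,0],"dr":[0,0,0],"hand":-1},{"linear":[0,-0.04,0],"dr":[0,0,0],"hand":-1},{"linear":[0,-0.05,0],"dr":[0,0,0],"hand":-1},{"linear":[0,-0.06,0],"dr":[0,0,0],"hand":-1},{"linear":[0,-0.067,0],"dr":[0,0,0],"hand":-1},{"linear":[0,-0.07,0],"dr":[0,0,0],"hand":-1},{"linear":[0,-0.07,0],"dr":[0,0,0],"hand":-1},{"linear":[0,-0.07,0],"dr":[0,0,0],"hand":-1}]' 90
python3 weigh.py
python3 - <<'E'
from h import *
a=bot.read_camera('wrist');b=bot.read_camera('side');cv2.imwrite('pics/end.png',np.hstack([cv2.resize(a,(400,300)),cv2.resize(b[60:330,120:480],(400,300))]))
E
```

```text
t: 15.05
eef_pos: [0.5296, -0.1658, 0.1742]
tool_rot: [0.694, -0.694, 0.133, -0.133]
contact_force: [-0.7, -0.6, -7.8]
gripper_width: 0.173
15.55 [ 0.02170303 -0.20687749 -7.88621628] [0.60005368 0.61321408 0.28049367] [-0.00957316  0.01650396  0.00331122] 0.16969564384775623 [ 0.529724   -0.16596818  0.17415745] [-0.000e+00 -4.781e+01  4.760e+00 -2.813e+01  1.000e-02 -0.000e+00
  0.000e+00]
```

View pics/end.png

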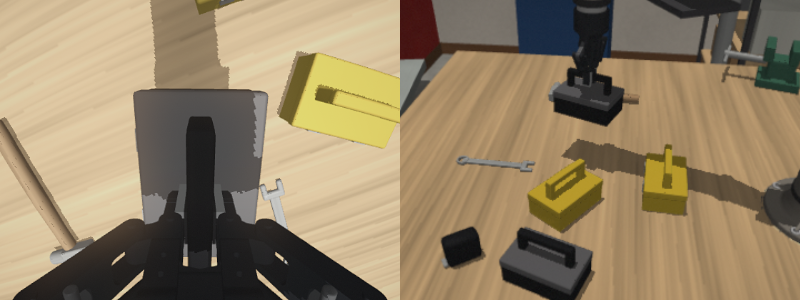

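The heavy case hangs level, well clear of the bench. The light one stands at its place and the bystanders are undisturbed.

```bash
python3 -c "
from station import bot
print(bot.hand_in())"
```

```text
the job is handed in; nothing more can be done
None
```

I weighed both cases and handed the job in while holding the heavier one, the right-hand case. The hand-in gave no verdict.

- **Left case:** it read about 4.4 N (0.45 kg), so it is the lighter one. I set it back upright where it stood and let go.
- **Right case:** it read 7.5 N on the first lift and 7.9 N at the final height (0.77–0.80 kg). The arm raised it 130 mm. In the last pictures it hangs level, and the side moments were near zero.
- **Rest of the bench:** in the last pictures the left case stands in its place, and the wrench, hammer and tape measure look unmoved. The jar was outside that last crop; it stood untouched in the picture taken after I put the left case down.

**First grasp missed:** the first attempt on the left case closed above the handle, with no contact force. The fingertips sit about 32 mm short of the reported TCP in the pictures. I went 30 mm lower, and both grasps then held the bar at about 15 mm opening.

**Checks that disagreed:** the top picture placed the left handle about 7 mm away from where the wrist camera did. I used the wrist value.

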